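# Draw the filter tray home into its dock and clamp it

## Task

Hook a fingertip behind the far lip of the steel tray of filter cases and gently drag it towards the robot, between the two dock guides, until it sits fully home on the end stop with the sensing pin pushed in. Then push the side clamp in until it holds the tray snugly against the opposite guide, and let go. Never lean hard on the tray or the dock, keep the tray flat on the table, and leave the other things on the bench alone.

Things in the scene. Friction and masses are not known exactly. Their poses are not given: they have to be found in the camera images.
- tray: open steel tray, 120 mm along x, 150 along y, 40 high, walls 4, its six compartments filled by loose lidded cases (tops 38 mm above the table; no room for a finger). 0.6 to 0.9 kg in all; drag 2 to 8 N. Origin: centre of underside; x points away from the dock (far wall at +60 mm, near wall at -60), z up. It starts beyond the dock's mouth, a little turned and off its line.
- tray_lip (a point): middle of the top edge of the tray's far wall, on its outer face (tray x +60 mm, y 0, z 40 mm). The far wall is a plain upright plate; 60 mm of clear table lies behind it.
- dock: fixed aluminium dock: two straight guides 22 mm high along its x (x = -40 to +105 mm), inner faces at y = +77.5 and -77.5 mm (tray play 2.5 mm each side). Origin: on the table, midway between the guides; x points out of the mouth, away from the robot, y left, z up. More than 20 N between fingers and tray, or robot and dock or clamp, is leaning hard and fails.
- dock_mouth (a point): middle of the dock's mouth on the table (dock x 155 mm, y 0), where flared lead-ins, starting at x = 105 mm, are widest: about 104 mm either side of the middle
- stop_pin (a joint): sensing pin in the end stop, an aluminium block 70 mm wide, 32 high between the guides at y 0. The block's face is clamped anywhere from dock x 0 to +40 mm, not measured: find it by feel (home tray's centre at dock x 60 to 100 mm). The pin, 10 mm across, 18 mm up, sticks out 6 mm: 0 = out, 0.006 m = flush. Weak spring, under 1 N; the tray's friction keeps it in.
- clamp (a joint): side clamp: dark steel block on the left (+y) guide, slides along dock -y to the tray, m: 0 = drawn back (starts 0 to 0.004), end 0.022. It stays where left, takes about 2 N to move. With the tray home it meets the tray's side at 0.010 to 0.015, then pushes the tray across until that bears on the opposite guide, at 0.015.
- clamp_tab (a point): on the outer (dock +y) face of the clamp's upright tab, to be pushed along dock -y; mid-width, 52 mm above the table. Tab: 44 mm along dock x, 8 thick, top 64 mm above the table; block behind it 38 mm high. Moves with the clamp: at 0 it is at dock (80, 117.5, 52) mm.
- bottle: bystander: amber dropper bottle, 40 mm across, 75 mm high; origin under its centre
- slide_box: bystander: blue slide box, 85 x 100 x 35 mm; origin under its centre
- dish: bystander: glass dish, 90 mm across, 15 mm high; origin under its centre
- driver: bystander: screwdriver lying on the table, 180 mm long; origin under its middle
Not all that is in view belongs to the job. Several things look just like the tray: the one meant starts farthest to the robot's left. What is shaped like the part that bears stop_pin but red is not meant.

How it is judged:
By the outcome, as a careful person would: the job done as asked, in the order asked, and still so for the second after the job is handed in, with the robot touching nothing.
It also fails if it takes over 67 s, if anything falls off the work surface, if the arm or the gripper's body presses on something with over 40 N, if the wrist force passes 120 N, or if a joint passes its speed limit or range.

## Robot

A 7-joint arm with a two-finger parallel gripper is mounted at the origin on the work surface. World frame = base frame: x ahead of the robot, y to its left, z up, the work surface at z = 0. Lengths are in m, angles in rad, forces in N, time in s.
With the tool pointing down it reaches from about 0.4 to 0.9 m from the base axis. Payload 5.6 kg.
Tool frame: the origin (TCP) lies at the very end of the fingers, on their centre line; the grasp point (between the pads) lies 19 mm behind it; x points along the fingers, y is the direction in which the jaws open and shut, and the axes are right-handed (so a half turn about x gives the same grasp; the last joint's range is limited). The gripper opens to 92 mm and grips with 3 to 60 N. Pads are 20 mm wide; open, the fingers measure 128 mm over their backs; the gripper's body (75 mm by 189 mm) begins 69 mm behind the grasp point.
Start: joints at [-1.283, 0.468, -0.012, 1.603, 0.006, 1.071, -0.056], TCP at [0.211, 0.615, 0.215] pointing down, gripper open.
Joint ranges: [-2.53, 2.53], [-0.31, 2.02], [-1.57, 1.55], [0.28, 2.44], [-1.29, 4.43], [0.15, 1.84], [-2.92, 2.92]. Speed limits (rad/s): [2.57, 2.57, 3.14, 3.14, 3.14, 3.14, 3.14].

## Interface

Orientations are given as a unit quaternion [x, y, z, w].
In Python, from plant import get_obs, camera, camera_model, finish_job gives the robot as it stands.
- The arm moves only by the tool move_arm, never from a script. Its argument "series" is one flat list of numbers, 5 for each row, row after row: the gripper command: -1 is shut, 1 is fully open, values between are in proportion, then the shift along the tool's x, y, z in m, then the turn about the tool's x in degrees. In form: [claw, x, y, z, spin, claw, x, y, z, spin, ...]. A call has 1 to 12 rows; each row is the pose to reach, as a shift and turn from the pose measured when the call began, along the tool's axes at that moment; what a row does not reach only later rows make up. A row lasts 1/12 s, in which the tool goes at most 41.7 mm and 7.16 degrees, less where a joint would pass 70% of its speed; a pose out of reach is approached as far as the arm can. A call with a gripper value outside its range is refused whole. The fingers move at their own pace and stop on an object; "newtons" is the grip in N (left out, the last holds). Time passes only in rows, so rows that repeat a pose let the fingers close. It gives the time, the measured TCP pose, the force and the opening at its end, in the units of the state.
- get_obs(): the state, without advancing time (a new reading comes with each control period).
- camera(name): name is "side" or "top"; returns (picture, depth): 420x560x3 uint8, red, green, blue; 420x560 float32, m along the optical axis (not along the pixel's ray), 0 where there is no reading.
- camera_model(name): a dict with "fov_y" (degrees; the focal length in pixels is half the picture's height over the tangent of half this angle, whatever the lens; pixels are square), "cx", "cy" (the principal point, pixels), "extrinsics" (4x4, takes a point from camera to world coordinates). Camera axes: x right, y up, looking along -z (the intrinsics and any distortion apply to the point x, -y, -z); pixel columns grow to the right and rows downward; lengths in m; the calibration is good to about 2 mm. A picture is of the moment at which its call begins. camera_model takes no time and is no camera call.
- finish_job(): hands the job in, once; it reports no verdict.
The state is a dict: "time": time; "joints": joint angles; "qvel": joint speeds; "tau": joint torques, N m; "ee_pos": TCP position; "orientation": TCP orientation; "contact_force": force on the tool from outside, world axes, zero at the start; "torque": the same for the moment, N m; "finger_gap": opening from 0.0 (shut) to 1.0 (fully open).
Only numpy, scipy, OpenCV 4.12 (cv2) and the standard library are available. Lean on these libraries where they do the work, as an engineer would, in place of code of your own. Each camera call takes 0.05 s, during which the arm holds its last target.

## Working session

There is one attempt and no reset: what is moved stays moved. The work goes in short steps, Python scripts to look and compute and a tool call to move; the robot and the scene stay as the last step left them, time stands still between calls to the robot, and variables do not carry over. Pictures are saved under pics/ and viewed, and the job is handed in when it is done.

Besides the shell and the picture viewer there is one more tool, called after "Request:" as a command line: name --argument value ..., lists and objects as JSON in quotes. move_arm: Moves the arm, as the interface text tells. Its arguments: {"type":"object","properties":{"series":{"type":"array","items":{"type":"number"}},"newtons":{"type":"number"}},"required":["series"]}

```bash
mkdir -p pics; ls; python3 - <<'E'
from plant import *
import cv2,numpy as np
print(get_obs())
for n in("side","top"):
    p,d=camera(n); print(n,{k:(np.round(v,4).tolist() if not isinstance(v,str) else v) for k,v in camera_model(n).items()})
    cv2.imwrite(f"pics/{n}0.png",p[:,:,::-1]); np.savez(f"{n}0.npz",p=p,d=d)
E
```

```text
pics
{'time': 0.0, 'joints': array([-1.28300794,  0.46838086, -0.01160909,  1.6036628 ,  0.00602177,
        1.07139279, -0.05629186]), 'qvel': array([ 0.00141716,  0.00123101, -0.00258662,  0.00044704, -0.00117973,
        0.00034061,  0.00068339]), 'tau': array([-8.57190116e-04, -5.20565414e+01, -1.25752261e-02, -2.43756026e+01,
       -5.66020107e-02,  1.73468498e-02,  1.71128013e-04]), 'ee_pos': array([0.21098568, 0.6141635 , 0.21362176]), 'orientation': array([ 0.11579527,  0.69751016, -0.11707001,  0.6973992 ]), 'contact_force': array([-0.14603028, -0.12653219,  0.62792718]), 'torque': array([-0.01238188,  0.02145825, -0.00265702]), 'finger_gap': 0.9977165339045567}
side {'fov_y': 52.9517, 'cx': 277.5111, 'cy': 212.5966, 'extrinsics': [[0.9947, 0.0535, -0.0883, 0.3746], [-0.1028, 0.5965, -0.796, -1.0124], [0.0101, 0.8009, 0.5988, 0.7768], [0.0, 0.0, 0.0, 1.0]]}
top {'fov_y': 49.9554, 'cx': 282.1141, 'cy': 215.4209, 'extrinsics': [[0.008, 0.9971, -0.0763, 0.3843], [-0.9999, 0.0088, 0.0102, -0.0465], [0.0108, 0.0762, 0.997, 1.4113], [0.0, 0.0, 0.0, 1.0]]}
```

View pics/side0.png

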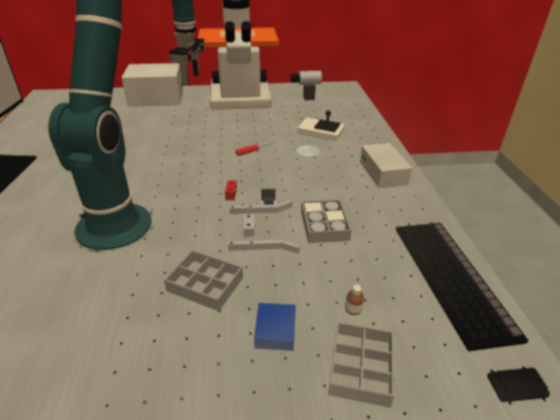

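View pics/top0.png

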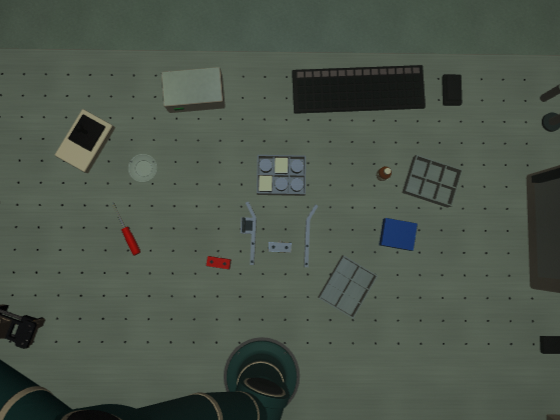

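```bash
cat > h.py <<'E'
import numpy as np,cv2
from plant import *
def unproj(n,d):
    m=camera_model(n); H,W=d.shape; f=H/2/np.tan(np.radians(m["fov_y"])/2)
    v,u=np.mgrid[0:H,0:W]
    X=(u-m["cx"])/f*d; Y=-(v-m["cy"])/f*d
    P=np.stack([X,Y,-d,np.ones_like(d)],-1)@np.asarray(m["extrinsics"]).T
    return P[...,:3]
E
python3 - <<'E'
from h import *
print(camera_model("top").keys())
for n in("top","side"):
    z=np.load(n+"0.npz");P=unproj(n,z["d"]);np.save(n+"P.npy",P)
    print(n)
    for v in range(100,420,50): print([tuple(np.round(P[v,u]*1000).astype(int).tolist()) for u in range(40,560,80)])
p=np.load("top0.npz")["p"][130:290,220:340]; cv2.imwrite("pics/t1.png",cv2.resize(p[:,:,::-1],None,fx=5,fy=5,interpolation=cv2.INTER_NEAREST)[:800][:600] if 0 else cv2.resize(p[:,:,::-1],(450,600),interpolation=cv2.INTER_CUBIC))
p=np.load("side0.npz")["p"][160:280,200:380]; cv2.imwrite("pics/s1.png",cv2.resize(p[:,:,::-1],(800,533),interpolation=cv2.INTER_CUBIC))
E
```

```text
dict_keys(['fov_y', 'cx', 'cy', 'extrinsics'])
top
[(854, 713, -1), (859, 461, -5), (836, 192, 70), (864, -51, -3), (860, -305, 17), (869, -565, 1), (872, -825, -1)]
[(693, 705, 0), (694, 452, 4), (698, 201, 1), (701, -53, -3), (703, -307, 1), (706, -563, 0), (709, -819, 0)]
[(534, 698, -2), (536, 447, 2), (539, 198, 0), (541, -54, -4), (543, -306, -1), (546, -561, -5), (548, -813, 1)]
[(378, 691, -3), (380, 441, 3), (382, 195, -3), (384, -55, 31), (386, -306, -6), (388, -556, 0), (390, -810, -3)]
[(224, 686, -8), (226, 438, -2), (228, 191, -1), (229, -56, -2), (233, -302, 12), (233, -555, -5), (235, -803, 1)]
[(73, 677, -4), (73, 435, -9), (77, 187, 1), (80, -58, 9), (79, -304, 1), (80, -551, -1), (82, -800, -2)]
[(162, 299, 728), (-73, 426, 2), (109, 93, 560), (42, -56, 352), (-70, -303, 2), (-68, -546, 4), (-69, -795, -2)]
side
[(-534, 998, 2), (-163, 974, 0), (214, 936, 3), (594, 916, 0), (977, 883, 1), (1715, 1515, -275), (2243, 1470, -273)]
[(-370, 500, -2), (68, 16, 238), (235, 448, -2), (540, 418, 1), (847, 391, 1), (1785, 1472, -623), (2248, 1301, -552)]
[(-259, 161, -5), (52, -37, 115), (249, 113, -2), (504, 87, 0), (760, 63, 0), (1017, 39, 1), (2145, 1006, -745)]
[(-175, -88, -2), (43, -111, 0), (260, -130, -1), (479, -149, -2), (698, -171, -1), (904, -214, 21), (1874, 552, -742)]
[(-114, -274, -2), (78, -296, 2), (270, -325, 14), (459, -332, 2), (635, -388, 47), (838, -375, 11), (1680, 220, -749)]
[(-64, -421, 1), (104, -437, 0), (274, -453, 1), (444, -469, -1), (608, -502, 24), (786, -503, 1), (960, -519, 0)]
[(-27, -536, 0), (125, -550, -1), (279, -567, 1), (432, -581, 0), (585, -598, 5), (740, -611, 0), (892, -629, 6)]
```

```bash
python3 - <<'E'
from h import *
P=np.load("topP.npy")
z=P[130:290,220:340,2]; 
import numpy as np
im=np.clip(z*1000*3+30,0,255).astype(np.uint8)
cv2.imwrite("pics/t1z.png",cv2.resize(cv2.applyColorMap(im,cv2.COLORMAP_JET),(450,600),interpolation=cv2.INTER_NEAREST))
E
```

```text
(no output)
```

View pics/t1.png

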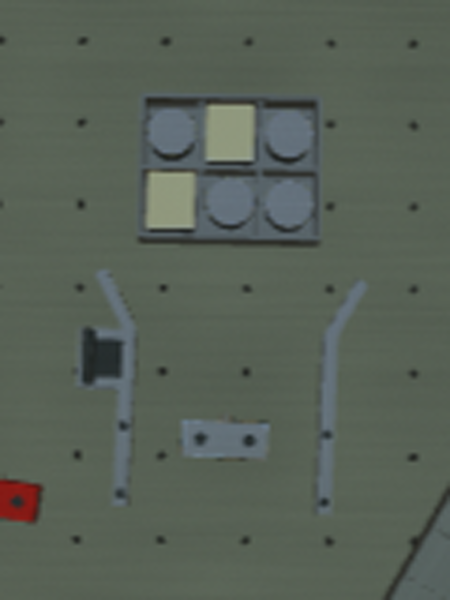

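View pics/s1.png

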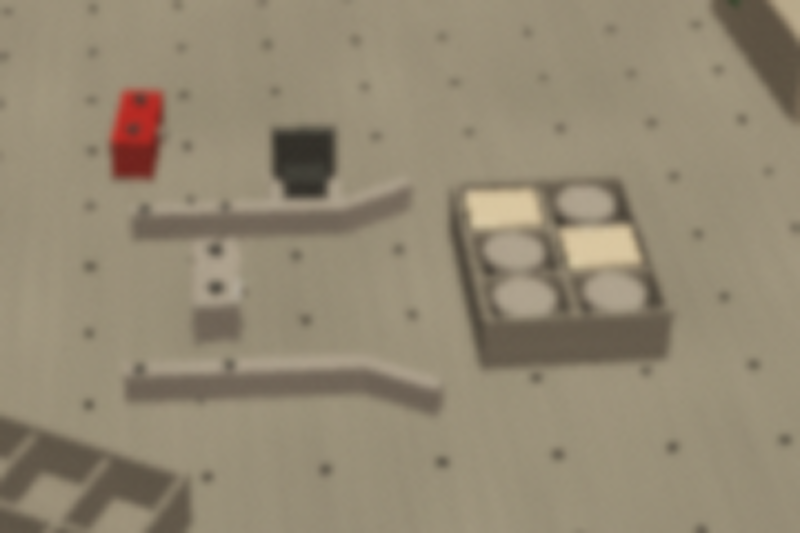

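View pics/t1z.png

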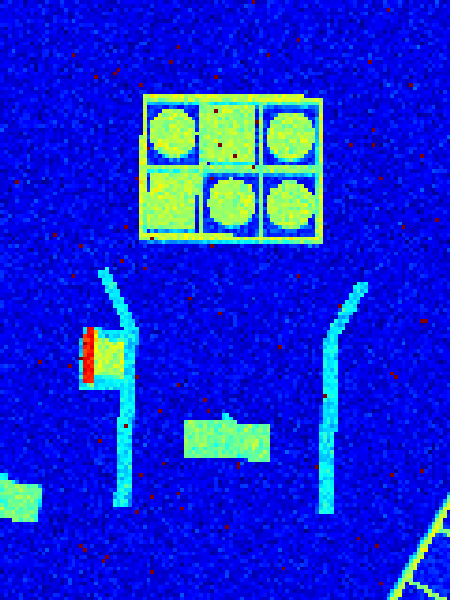

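```bash
cat > pose.py <<'E'
from h import *
def rect(xy):
    (c,s,a)=cv2.minAreaRect((xy*1000).astype(np.float32)); return c,s,a
def roi(P,x0,x1,y0,y1,z0,z1):
    m=(P[...,0]>x0)&(P[...,0]<x1)&(P[...,1]>y0)&(P[...,1]<y1)&(P[...,2]>z0)&(P[...,2]<z1)
    m=cv2.morphologyEx(m.astype(np.uint8),cv2.MORPH_CLOSE,np.ones((2,2)))
    n,l,st,ce=cv2.connectedComponentsWithStats(m)
    out=[]
    for i in range(1,n):
        if st[i,4]>25:
            q=P[(l==i)&(P[...,2]>z0)&(P[...,2]<z1)]; out.append(q)
    return out
E
python3 - <<'E'
from pose import *
P=np.load("topP.npy")
for q in roi(P,0.3,0.75,-0.2,0.2,0.012,0.09):
    print(len(q),np.round(q.mean(0)*1000,1),rect(q[:,:2]),np.percentile(q[:,2],[5,50,95]).round(3), (q.min(0)*1000).round(),(q.max(0)*1000).round())
# straight guides: 
for s in(1,-1):
    q=P[(P[...,0]>0.34)&(P[...,0]<0.47)&(s*P[...,1]>0.03)&(s*P[...,1]<0.15)&(P[...,2]>0.012)&(P[...,2]<0.03)]
    print(s,len(q),(q.min(0)*1000).round(),(q.max(0)*1000).round())
E
```

```text
1312 [615.9 -54.8  33.8] ((615.5869140625, -57.890533447265625), (145.90213012695312, 118.51966857910156), 89.6176986694336) [0.019 0.035 0.041] [ 556. -130.   12.] [675.  15.  45.]
360 [445.1  36.8  29.1] ((434.62652587890625, 42.12434387207031), (41.41007614135742, 187.66552734375), 87.93264770507812) [0.017 0.023 0.063] [340.  20.  13.] [529.  63.  72.]
172 [ 422.9 -142.5   20.6] ((429.86724853515625, -143.4108428955078), (23.903465270996094, 188.59622192382812), 81.48262023925781) [0.016 0.021 0.025] [ 336. -169.   13.] [ 521. -135.   28.]
201 [392.6 -56.3  31. ] ((395.36920166015625, -56.64737319946289), (65.67621612548828, 32.737640380859375), 86.8934097290039) [0.026 0.031 0.036] [378. -89.  20.] [412. -24.  39.]
210 [344.1 130.2  30.8] ((345.70294189453125, 130.8212127685547), (66.64093017578125, 31.84881591796875), 83.43667602539062) [0.025 0.031 0.036] [328.  97.  18.] [361. 164.  39.]
1 158 [340.  30.  13.] [470. 150.  30.]
-1 244 [ 342. -144.   13.] [468. -30.  30.]
```

```bash
cat >> pose.py <<'E'
def dock(P):
    L=[]
    for c in(28,-139):
        q=P[(P[...,0]>0.342)&(P[...,0]<0.478)&(abs(P[...,1]*1000-c)<14)&(P[...,2]>0.014)&(P[...,2]<0.027)]*1000
        for _ in range(3):
            k=np.polyfit(q[:,0],q[:,1],1); r=q[:,1]-np.polyval(k,q[:,0]); q=q[abs(r)<7]
        L.append((k,r.std(),len(q),q[:,0].min(),q[:,1]))
        print("guide slope deg",np.degrees(np.arctan(k[0])).round(2),"y at 400",np.polyval(k,400).round(2),r.std().round(2),r.min(),r.max())
    return L
E
python3 - <<'E'
from pose import *
P=np.load("topP.npy"); dock(P)
# dock end x's : print by guide
for c in (28,-139):
    q=P[(P[...,0]>0.3)&(P[...,0]<0.55)&(abs(P[...,1]*1000-c)<40)&(P[...,2]>0.014)&(P[...,2]<0.027)]*1000
    xs=np.unique(np.round(q[:,0]/3.1)); 
    print([(int(a*3.1),round(q[np.round(q[:,0]/3.1)==a][:,1].mean(),1)) for a in xs])
# tab
q=P[(abs(P[...,0]-0.44)<.06)&(abs(P[...,1]-.05)<.03)&(P[...,2]>0.055)]*1000
print("tab",len(q),q.mean(0),rect(q[:,:2]/1000))
q=P[(abs(P[...,0]-0.615)<.08)&(abs(P[...,1]+.057)<.1)&(P[...,2]>0.025)]*1000
print("tray",rect(q[:,:2]/1000))
# edges
c=q[:,:2].mean(0)
for nm,a,b in(("far",0,1),("near",0,-1),("left",1,1),("right",1,-1)):
    o=1-a; pts=[]
    for t in np.arange(q[:,o].min()+8,q[:,o].max()-8,3.2):
        s=q[abs(q[:,o]-t)<1.7]; e=(b*s[:,a]).max()*b; pts.append((t,e))
    pts=np.array(pts);k=np.polyfit(pts[:,0],pts[:,1],1);print(nm,np.degrees(np.arctan(k[0])).round(2),np.polyval(k,c[o]).round(1),(pts[:,1]-np.polyval(k,pts[:,0])).std().round(2))
print(c)
E
```

```text
guide slope deg -2.28 y at 400 28.57 3.38 -6.071213319130063 6.241914597586039
guide slope deg -1.8 y at 400 -137.8 3.58 -6.474070285297159 5.985728954571556
[(341, np.float64(31.9)), (344, np.float64(31.9)), (347, np.float64(29.1)), (350, np.float64(32.1)), (353, np.float64(29.0)), (356, np.float64(29.5)), (359, np.float64(29.1)), (362, np.float64(29.3)), (365, np.float64(29.3)), (368, np.float64(29.4)), (372, np.float64(30.9)), (375, np.float64(29.4)), (378, np.float64(29.4)), (381, np.float64(29.5)), (384, np.float64(29.5)), (387, np.float64(29.5)), (390, np.float64(29.6)), (393, np.float64(29.5)), (396, np.float64(29.6)), (399, np.float64(29.7)), (403, np.float64(29.6)), (406, np.float64(30.2)), (409, np.float64(29.7)), (412, np.float64(29.8)), (415, np.float64(26.8)), (418, np.float64(26.8)), (421, np.float64(26.8)), (424, np.float64(27.8)), (427, np.float64(26.2)), (430, np.float64(27.0)), (434, np.float64(44.7)), (437, np.float64(41.8)), (440, np.float64(38.4)), (443, np.float64(42.3)), (446, np.float64(44.5)), (449, np.float64(33.1)), (452, np.float64(37.3)), (455, np.float64
[... 1979 characters left out ...]
.5)), (489, np.float64(-145.0)), (492, np.float64(-148.6)), (496, np.float64(-150.5)), (499, np.float64(-151.7)), (502, np.float64(-156.2)), (505, np.float64(-154.7)), (508, np.float64(-156.2)), (511, np.float64(-159.5)), (514, np.float64(-160.9)), (517, np.float64(-164.1)), (520, np.float64(-164.0)), (523, np.float64(-165.6))]
tab 43 [459.79586284  56.42472947  63.20037859] ((460.6404113769531, 56.577125549316406), (41.83682632446289, 6.7350568771362305), 0.8757870197296143)
tray ((616.5106811523438, -56.03022766113281), (121.4920883178711, 148.5566864013672), 0.22990994155406952)
far -0.23 676.1 0.87
near 0.53 557.9 0.76
left -1.05 16.9 0.94
right 2.2 -129.1 2.8
[617.31784065 -54.20221769]
```

```bash
cat > fit.py <<'E'
from h import *
from scipy.ndimage import map_coordinates
from scipy.optimize import minimize
def proj(n,X):
    m=camera_model(n); E=np.linalg.inv(np.asarray(m["extrinsics"])); f=210/np.tan(np.radians(m["fov_y"])/2)
    c=np.c_[X,np.ones(len(X))]@E.T
    return m["cx"]+f*c[:,0]/-c[:,2], m["cy"]-f*c[:,1]/-c[:,2]
def seg(a,b,n=60): t=np.linspace(0,1,n)[:,None]; return np.array(a)*(1-t)+np.array(b)*t
def world(M,p):
    c,s=np.cos(p[2]),np.sin(p[2]); X=M.copy(); X[:,0]=p[0]+c*M[:,0]-s*M[:,1]; X[:,1]=p[1]+s*M[:,0]+c*M[:,1]; return X
def gradim(p,sig=0.8):
    g=cv2.GaussianBlur(p.astype(np.float32),(0,0),sig); G=0
    for k in range(3):
        G=G+cv2.Sobel(g[...,k],cv2.CV_32F,1,0)**2+cv2.Sobel(g[...,k],cv2.CV_32F,0,1)**2
    return np.sqrt(G)
def fit(ims,M,p0):
    G={n:gradim(p) for n,p in ims.items()}
    def cost(q):
        p=[p0[0]+q[0]/1e3,p0[1]+q[1]/1e3,p0[2]+q[2]*.01]; s=0
        for n in G:
            u,v=proj(n,world(M,p)); s-=np.minimum(map_coordinates(G[n],[v,u],order=3),np.percentile(G[n],99)).mean()/G[n].std()
        return s
    best=min((minimize(cost,[a,b,c],method="Nelder-Mead",options=dict(initial_simplex=np.array([a,b,c])+np.array([[0,0,0],[2,0,0],[0,2,0],[0,0,1]]))) for a in(-4,0,4) for b in(-4,0,4) for c in(-2,0,2)),key=lambda r:r.fun)
    q=best.x; return np.array([p0[0]*1e3+q[0],p0[1]*1e3+q[1],np.degrees(p0[2]+q[2]*.01)]).round(2),best.fun.round(2)
tray=np.vstack([seg(a,b) for a,b in [((.06,-.075,.04),(.06,.075,.04)),((-.06,-.075,.04),(-.06,.075,.04)),((-.06,.075,.04),(.06,.075,.04)),((-.06,-.075,.04),(.06,-.075,.04))]])
dockm=np.vstack([seg((-.04,s*.0775,.022),(.105,s*.0775,.022)) for s in(1,-1)]+[seg((.105,s*.0775,.022),(.155,s*.104,.022)) for s in(1,-1)])
E
python3 - <<'E'
from fit import *
I={n:np.load(n+"0.npz")["p"] for n in("top","side")}
for S in(["top"],["side"],["top","side"]):
    ims={n:I[n] for n in S}
    print(S,"tray",fit(ims,tray,[.6165,-.0565,-.01]),"dock",fit(ims,dockm,[.375,-.0537,-.035]))
E
```

```text
Traceback (most recent call last):
  File "fit.py", line 23, in fit
    best=min((minimize(cost,[a,b,c],method="Nelder-Mead",options=dict(initial_simplex=np.array([a,b,c])+np.array([[0,0,0],[2,0,0],[0,2,0],[0,0,1]]))) for a in(-4,0,4) for b in(-4,0,4) for c in(-2,0,2)),key=lambda r:r.fun)
  File "fit.py", line 23, in <genexpr>
    best=min((minimize(cost,[a,b,c],method="Nelder-Mead",options=dict(initial_simplex=np.array([a,b,c])+np.array([[0,0,0],[2,0,0],[0,2,0],[0,0,1]]))) for a in(-4,0,4) for b in(-4,0,4) for c in(-2,0,2)),key=lambda r:r.fun)
              ~~~~~~~~^^^^^^^^^^^^^^^^^^^^^^^^^^^^^^^^^^^^^^^^^^^^^^^^^^^^^^^^^^^^^^^^^^^^^^^^^^^^^^^^^^^^^^^^^^^^^^^^^^^^^^^^^^^^^^^^^^^^^^^^^^^^^^^
  File "fit.py", line 21, in cost
    u,v=proj(n,world(M,p)); s-=np.minimum(map_coordinates(G[n],[v,u],order=3),np.percentile(G[n],99)).mean()/G[n].std()
        ~~~~^^^^^^^^^^^^^^
  File "fit.py", line 5, in proj
    m=camera_model(n); E=np.linalg.inv(np.asarray(m["extrinsics"])); f=210/np.tan(np.radians(m["fov_y"])/2)
ValueError: time passes only in moves, steps and waits
```

```bash
sed -i 's/^from scipy.ndimage/import functools\n_cm=functools.lru_cache(None)(camera_model)\nfrom scipy.ndimage/; s/m=camera_model(n); E/m=_cm(n); E/; s/,np.percentile(G\[n\],99))/,Q[n])/; s/^    def cost(q):/    Q={n:np.percentile(G[n],99) for n in G}\n    def cost(q):/' fit.py
time python3 - <<'E'
from fit import *
I={n:np.load(n+"0.npz")["p"] for n in("top","side")}
for S in(["top"],["side"],["top","side"]):
    ims={n:I[n] for n in S}
    print(S,"tray",fit(ims,tray,[.6165,-.0565,-.01]),"dock",fit(ims,dockm,[.375,-.0537,-.035]))
E
```

```text
Still running in the background as job /tmp/bash_jobs.1000/f7d0da2ea52c (pid 643). You'll get a notice when it ends.
```

```bash
kill -9 -- -$(cat /tmp/bash_jobs.1000/f7d0da2ea52c/pid); cat /tmp/bash_jobs.1000/f7d0da2ea52c/stdout
sed -i 's/map_coordinates(G\[n\],\[v,u\],order=3)/cv2.remap(G[n],u.astype(np.float32),v.astype(np.float32),cv2.INTER_CUBIC)/; s/for a in(-4,0,4) for b in(-4,0,4) for c in(-2,0,2)/for a in(-2,2) for b in(-2,2) for c in(-1,1)/' fit.py
export OMP_NUM_THREADS=1; time timeout 60 python3 - <<'E'
from fit import *
cv2.setNumThreads(1)
I={n:np.load(n+"0.npz")["p"] for n in("top","side")}
for S in(["top"],["side"],["top","side"]):
    ims={n:I[n] for n in S}
    print(S,"tray",fit(ims,tray,[.6165,-.0565,-.01]),"dock",fit(ims,dockm,[.375,-.0537,-.035]),flush=True)
E
```

```text
['top'] tray (array([609.57, -63.8 ,  -2.6 ]), np.float64(-2.67)) dock (array([376.05, -52.76,  -2.  ]), np.float64(-2.4))
['side'] tray (array([610.94, -51.76,  -4.66]), np.float64(-2.4)) dock (array([369.36, -60.8 ,  -1.19]), np.float64(-2.4))
['top', 'side'] tray (array([610.01, -55.17,  -3.6 ]), np.float64(-4.57)) dock (array([374.9 , -52.56,  -2.4 ]), np.float64(-4.11))
real	0m10.618s
user	0m8.505s
sys	0m0.281s
```

```bash
cat > mv.py <<'E'
from h import *
from scipy.spatial.transform import Rotation as R
def st():
    o=get_obs(); r=R.from_quat(o["orientation"]); return o,r
def show():
    o,r=st(); A=r.as_matrix()
    print("t",round(o["time"],2),"p",(o["ee_pos"]*1e3).round(1),"F",o["contact_force"].round(2),"gap",round(o["finger_gap"],3),"yaw of tool y",np.degrees(np.arctan2(A[1,1],A[0,1])).round(2),"x",A[:,0].round(3),"j",o["joints"].round(2))
def to(p):  # world target mm -> tool shift
    o,r=st(); print("shift",r.inv().apply(np.array(p)/1e3-o["ee_pos"]).round(4))
def dw(d):
    o,r=st(); print("shift",r.inv().apply(np.array(d)/1e3).round(4))
E
python3 - <<'E'
from mv import *
show(); to([750,-62,200])
from pose import *
for n in("top","side"):
    P=np.load(n+"P.npy"); q=P[(abs(P[...,0]-0.615)<.08)&(abs(P[...,1]+.057)<.1)&(P[...,2]>0.034)&(P[...,2]<.05)]
    print(n,len(q),rect(q[:,:2]))
    # search yaw for tightest robust bounding box
    for a in np.arange(-5,3,.5):
        c,s=np.cos(np.radians(a)),np.sin(np.radians(a)); x=c*q[:,0]+s*q[:,1]; y=-s*q[:,0]+c*q[:,1]
        lx,hx=np.percentile(x,[.7,99.3]);ly,hy=np.percentile(y,[.7,99.3]); mx,my=(lx+hx)/2,(ly+hy)/2
        print(a,((hx-lx)*1e3).round(1),((hy-ly)*1e3).round(1),((c*mx-s*my)*1e3).round(1),((s*mx+c*my)*1e3).round(1),end=" | ")
    print()
E
```

```text
t 0.1 p [211.  614.3 213.7] F [0.05 0.25 0.17] gap 0.999 yaw of tool y 71.05 x [-0.    -0.002 -1.   ] j [-1.28  0.47 -0.01  1.6   0.01  1.07 -0.06]
shift [ 0.0146 -0.4645  0.7294]
top 978 ((616.4786376953125, -56.101600646972656), (121.53447723388672, 148.10061645507812), 0.28222742676734924)
-5.0 125.7 151.6 616.9 -57.2 | -4.5 125.1 151.2 617.0 -57.1 | -4.0 124.4 150.8 617.0 -57.0 | -3.5 123.6 150.3 617.0 -57.0 | -3.0 123.0 149.8 617.0 -56.9 | -2.5 122.5 149.3 617.1 -56.9 | -2.0 121.9 148.7 617.1 -56.9 | -1.5 121.3 148.5 617.2 -56.7 | -1.0 120.5 148.2 617.2 -56.6 | -0.5 119.9 147.9 617.2 -56.4 | 0.0 119.4 147.7 617.3 -56.2 | 0.5 119.1 147.8 617.2 -56.2 | 1.0 119.3 148.2 617.3 -56.2 | 1.5 120.1 148.7 617.2 -56.2 | 2.0 120.8 149.2 617.2 -56.1 | 2.5 121.5 149.8 617.2 -56.1 | 
side 1058 ((619.8285522460938, -54.35419464111328), (157.6449432373047, 120.68157196044922), 89.25088500976562)
-5.0 125.1 155.4 619.6 -55.4 | -4.5 124.1 154.7 619.5 -55.4 | -4.0 123.2 154.1 619.5 -55.3 | -3.5 122.4 153.7 619.5 -55.3 | -3.0 121.4 153.5 619.5 -55.3 | -2.5 120.5 153.4 619.5 -55.4 | -2.0 120.1 153.3 619.5 -55.4 | -1.5 119.9 153.1 619.4 -55.5 | -1.0 119.6 152.7 619.5 -55.4 | -0.5 119.3 152.4 619.5 -55.4 | 0.0 119.4 152.3 619.4 -55.5 | 0.5 119.7 152.4 619.5 -55.6 | 1.0 120.3 152.2 619.4 -55.7 | 1.5 120.8 152.6 619.3 -55.6 | 2.0 121.5 152.8 619.1 -55.6 | 2.5 122.3 153.0 619.0 -55.6 |
```

```bash
python3 - <<'E'
from mv import *
to([710,-58,214])
E
```

```text
shift [ 6.000e-04 -4.737e-01  6.903e-01]
```

Request:
move_arm --series '[1, 0, -0.01, 0.014, 0, 1, 0, -0.03, 0.044, -1, 1, 0, -0.05, 0.073, -3, 1, 0, -0.07, 0.102, -5, 1, 0, -0.09, 0.131, -7, 1, 0, -0.11, 0.16, -9, 1, 0, -0.13, 0.19, -11, 1, 0, -0.15, 0.219, -13, 1, 0, -0.17, 0.248, -15, 1, 0, -0.19, 0.277, -17, 1, 0, -0.21, 0.306, -17, 1, 0, -0.23, 0.335, -17]'

```text
time: 1.1
ee_pos: [0.4537, 0.2862, 0.214]
orientation: [0.011, 0.707, -0.013, 0.707]
contact_force: [0.6, 0.0, -0.4]
finger_gap: 1.001
```

```bash
python3 - <<'E'
from mv import *
show(); to([712,-58,150])
E
```

```text
t 1.1 p [453.7 286.2 214. ] F [ 0.58  0.02 -0.41] gap 1.001 yaw of tool y 88.05 x [-0.001 -0.002 -1.   ] j [-0.69  0.28  0.08  1.89 -0.03  0.98  0.94]
shift [ 0.0644 -0.3351  0.2699]
```

Request:
move_arm --series '[1, 0, -0.03, 0.024, 0, 1, 0, -0.06, 0.048, 0, 1, 0, -0.09, 0.073, 0, 1, 0, -0.12, 0.097, 0, 1, 0, -0.15, 0.121, 0, 1, 0, -0.18, 0.145, 0, 1, 0, -0.21, 0.169, 0, 1, 0, -0.24, 0.194, 0, 1, 0, -0.27, 0.218, 0, 1, 0.01, -0.3, 0.242, 0, 1, 0.03, -0.325, 0.262, 0, 1, 0.06, -0.335, 0.27, 0]'

```text
time: 2.1
ee_pos: [0.7155, -0.0644, 0.1559]
orientation: [0.012, 0.705, -0.016, 0.709]
contact_force: [0.1, -1.0, 0.6]
finger_gap: 0.998
```

```bash
python3 - <<'E'
from mv import *
show(); to([712,-58,10])
for n in("side","top"):
    p,d=camera(n); cv2.imwrite(f"pics/{n}1.png",p[:,:,::-1]); np.savez(f"{n}1.npz",p=p,d=d)
E
```

```text
t 2.1 p [715.5 -64.4 155.9] F [ 0.15 -0.98  0.63] gap 0.998 yaw of tool y 87.75 x [ 0.005 -0.005 -1.   ] j [-0.11  0.64  0.22  1.48 -0.15  1.03  1.68]
shift [ 0.1459  0.007  -0.0045]
```

View pics/side1.png

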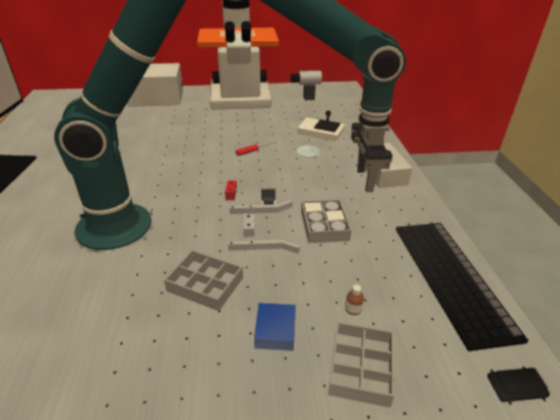

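Request:
move_arm --series '[1, 0.02, 0.007, -0.004, 0, 1, 0.045, 0.007, -0.004, 0, 1, 0.07, 0.007, -0.004, 0, 1, 0.09, 0.007, -0.004, 0, 1, 0.11, 0.007, -0.004, 0, 1, 0.125, 0.007, -0.004, 0, 1, 0.135, 0.007, -0.004, 0, 1, 0.141, 0.007, -0.004, 0, 1, 0.143, 0.007, -0.004, 0, 1, 0.143, 0.007, -0.004, 0]'

```text
time: 3.03
ee_pos: [0.7041, -0.0548, 0.0054]
orientation: [0.012, 0.711, -0.015, 0.703]
contact_force: [0.1, 0.1, -0.7]
finger_gap: 0.998
```

```bash
python3 - <<'E'
from mv import *
show(); dw([-10,0,0])
for n in("side","top"):
    p,d=camera(n); np.savez(f"{n}2.npz",p=p,d=d)
    if n=="side":cv2.imwrite("pics/s2.png",cv2.resize(p[120:300,190:430,::-1],(800,600),interpolation=cv2.INTER_CUBIC))
    else: cv2.imwrite("pics/t2.png",cv2.resize(p[100:280,180:420,::-1],(800,600),interpolation=cv2.INTER_CUBIC))
E
```

```text
t 3.03 p [704.1 -54.8   5.4] F [ 0.09  0.13 -0.69] gap 0.998 yaw of tool y 87.78 x [-0.01  -0.003 -1.   ] j [-0.1   0.81  0.19  1.56 -0.18  0.8   1.7 ]
shift [ 0.0001 -0.0004 -0.01  ]
```

View pics/s2.png

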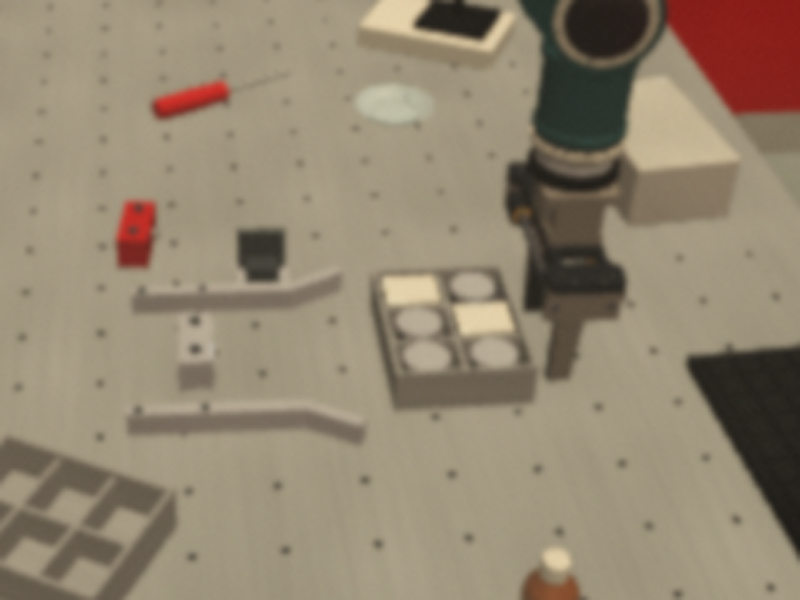

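View pics/t2.png

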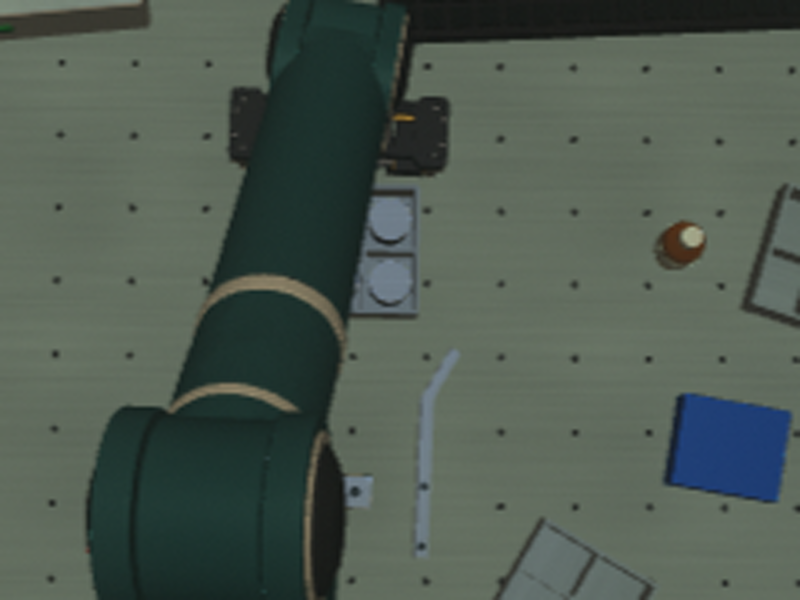

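Request:
move_arm --series '[1, -0.004, -0.001, 0, 0, 1, -0.007, -0.001, 0, 0, 1, -0.007, -0.001, 0, 0, 1, -0.007, -0.001, 0, 0]'

```text
time: 3.47
ee_pos: [0.7052, -0.0561, 0.0141]
orientation: [0.013, 0.71, -0.015, 0.704]
contact_force: [0.7, -0.8, 0.1]
finger_gap: 1.002
```

```bash
python3 - <<'E'
from mv import *
show()
E
```

```text
t 3.47 p [705.2 -56.1  14.1] F [ 0.67 -0.78  0.12] gap 1.002 yaw of tool y 87.77 x [-0.008 -0.003 -1.   ] j [-0.1   0.79  0.19  1.56 -0.18  0.81  1.7 ]
```

Request:
move_arm --series '[1, 0, 0, -0.002, 0, 1, 0, 0, -0.004, 0, 1, 0, 0, -0.006, 0, 1, 0, 0, -0.008, 0, 1, 0, 0, -0.01, 0, 1, 0, 0, -0.012, 0, 1, 0, 0, -0.014, 0, 1, 0, 0, -0.016, 0, 1, 0, 0, -0.018, 0, 1, 0, 0, -0.02, 0, 1, 0, -0.001, -0.022, 0, 1, 0, -0.001, -0.024, 0]'

```text
time: 4.47
ee_pos: [0.6819, -0.0564, 0.0145]
orientation: [0.013, 0.709, -0.015, 0.705]
contact_force: [4.1, 0.2, -2.1]
finger_gap: 1.001
```

```bash
python3 - <<'E'
from mv import *
show()
E
```

```text
t 4.47 p [681.9 -56.4  14.5] F [ 4.1   0.17 -2.09] gap 1.001 yaw of tool y 87.74 x [-0.006 -0.003 -1.   ] j [-0.1   0.76  0.19  1.63 -0.18  0.77  1.7 ]
```

Request:
move_arm --series '[1, 0, -0.0003, -0.003, 0, 1, 0, -0.0006, -0.006, 0, 1, 0, -0.001, -0.009, 0, 1, 0, -0.0013, -0.012, 0, 1, 0, -0.0016, -0.015, 0, 1, 0, -0.002, -0.018, 0, 1, 0, -0.0023, -0.021, 0, 1, 0, -0.0026, -0.024, 0, 1, 0, -0.003, -0.027, 0, 1, 0, -0.0033, -0.03, 0, 1, 0, -0.0036, -0.033, 0, 1, 0, -0.004, -0.036, 0]'

```text
time: 5.47
ee_pos: [0.6455, -0.0589, 0.0148]
orientation: [0.013, 0.709, -0.015, 0.705]
contact_force: [3.0, 0.3, -2.8]
finger_gap: 0.999
```

```bash
cat > look.py <<'E'
import sys
from mv import *
show(); k=sys.argv[1]
p,d=camera("side"); np.savez(f"side{k}.npz",p=p,d=d); cv2.imwrite(f"pics/s{k}.png",cv2.resize(p[150:270,200:360,::-1],(800,600),interpolation=cv2.INTER_CUBIC))
p,d=camera("top"); np.savez(f"top{k}.npz",p=p,d=d); cv2.imwrite(f"pics/t{k}.png",cv2.resize(p[130:280,200:380,::-1],(720,600),interpolation=cv2.INTER_CUBIC))
E
python3 look.py 3
```

```text
t 5.47 p [645.5 -58.9  14.8] F [ 3.02  0.33 -2.77] gap 0.999 yaw of tool y 87.74 x [-0.005 -0.004 -1.   ] j [-0.1   0.71  0.19  1.73 -0.18  0.72  1.71]
```

View pics/s3.png

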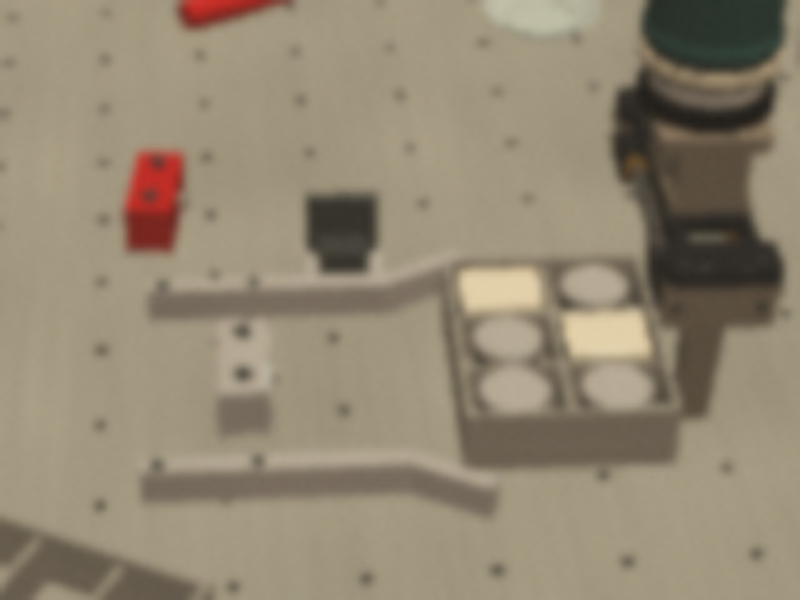

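View pics/t3.png

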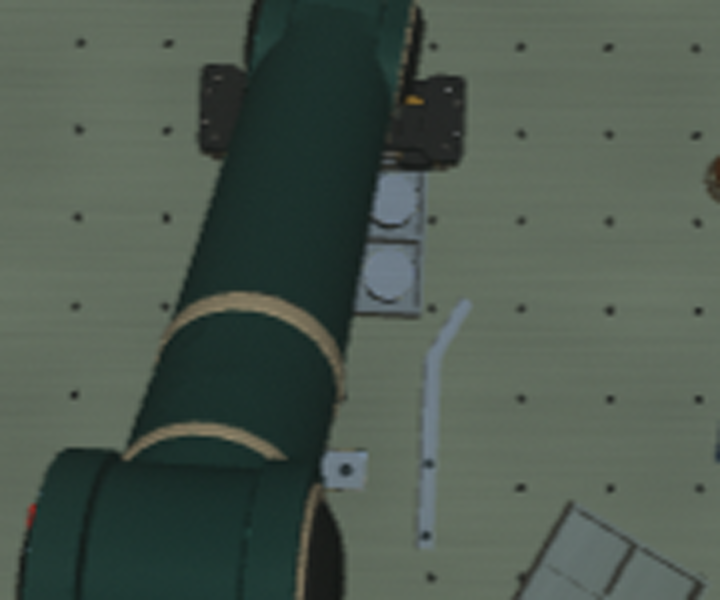

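```bash
cat > meas.py <<'E'
import sys
from fit import *
k=sys.argv[1]; x0=float(sys.argv[2])/1e3
def todock(q):
    a=np.radians(-2.0);c,s=np.cos(a),np.sin(a); d=q-np.array([.375,-.0535,0]); return np.c_[c*d[:,0]+s*d[:,1],-s*d[:,0]+c*d[:,1],d[:,2]]*1e3
for n in("top","side"):
    P=unproj(n,np.load(f"{n}{k}.npz")["d"]); D=todock(P.reshape(-1,3))
    t=D[(D[:,2]>34)&(D[:,2]<46)&(abs(D[:,0]-x0*1e3)<75)&(abs(D[:,1])<95)]
    print(n,"tray dock x",np.percentile(t[:,0],[.7,99.3]).round(1),"y",np.percentile(t[:,1],[.7,99.3]).round(1))
    for b in (-40,0,40):
        s=t[abs(t[:,0]-x0*1e3-b)<8]; 
        if len(s)>5: print("  at x",b,"y range",np.percentile(s[:,1],[1,99]).round(1))
    for b in (-60,-30,0,30,60):
        s=t[abs(t[:,1]-b)<8]; 
        if len(s)>5: print("  at y",b,"x range",np.percentile(s[:,0],[1,99]).round(1))
    g=D[(D[:,2]>16)&(D[:,2]<26)]
    for b in(-30,10,60,100):
        for s in(1,-1):
            q=g[(abs(g[:,0]-b)<12)&(g[:,1]*s>68)&(g[:,1]*s<98)]
            if len(q)>5: print("  guide",s,b,np.percentile(q[:,1],[4,96]).round(1),end="")
    print()
E
python3 meas.py 3 206; echo; python3 meas.py 0 243
```

```text
top tray dock x [139.9 256.8] y [-72.7 -22.9]
  at x -40 y range [-71.1 -28.2]
  at x 0 y range [-72.8 -36.1]
  at x 40 y range [-71.1 -38. ]
  at y -60 x range [139.9 244.9]
  at y -30 x range [141.2 237.3]
  guide -1 -30 [-89.1 -79.2]  guide -1 10 [-87.7 -77.8]  guide -1 60 [-88.7 -79. ]  guide -1 100 [-87.5 -77.9]
side tray dock x [143.2 274. ] y [-72.4  79.5]
  at x -40 y range [-71.8  78.7]
  at x 0 y range [-71.8  79.8]
  at x 40 y range [-72.   77.3]
  at y -60 x range [144.6 279.6]
  at y -30 x range [143.8 262. ]
  at y 0 x range [144.7 261.9]
  at y 30 x range [144.7 261.4]
  at y 60 x range [144.3 263.9]
  guide 1 -30 [78.2 91.2]  guide -1 -30 [-88.4 -76.4]  guide 1 10 [77.4 93.5]  guide -1 10 [-88.8 -75.2]  guide 1 60 [78.6 96. ]  guide -1 60 [-88.2 -75.5]  guide 1 100 [76.3 96.7]  guide -1 100 [-87.9 -76.7]

top tray dock x [181.2 303. ] y [-69.3  79.4]
  at x -40 y range [-69.5  78. ]
  at x 0 y range [-68.   80.1]
  at x 40 y range [-66.5  78.7]
  at y -60 x range [185.  301.5]
  at y -30 x range [184.4 303.2]
  at y 0 x range [183.2 302. ]
  at y 30 x range [181.5 300. ]
  at y 60 x range [180.7 298.9]
  guide 1 -30 [77.4 88.9]  guide -1 -30 [-89.2 -79.4]  guide 1 10 [78.4 88.3]  guide -1 10 [-87.3 -77.8]  guide 1 60 [77.8 96.7]  guide -1 60 [-88.8 -78.9]  guide 1 100 [77.1 95.5]  guide -1 100 [-87.5 -77.8]
side tray dock x [184.3 304.5] y [-70.1  83.3]
  at x -40 y range [-70.5  79.6]
  at x 0 y range [-68.6  82.8]
  at x 40 y range [-66.6  83.8]
  at y -60 x range [186.7 306.2]
  at y -30 x range [186.5 304.1]
  at y 0 x range [185.2 303.3]
  at y 30 x range [183.9 303.6]
  at y 60 x range [183.3 302.4]
  guide 1 -30 [78.  92.1]  guide -1 -30 [-89.6 -75.8]  guide 1 10 [76.6 90.2]  guide -1 10 [-89.5 -74.3]  guide 1 60 [79. 94.]  guide -1 60 [-88.8 -74.7]  guide 1 100 [77.3 95.7]  guide -1 100 [-88.6 -75.6]
```

Request:
move_arm --series '[1, 0, -0.0004, -0.003, 0, 1, 0, -0.0008, -0.006, 0, 1, 0, -0.0012, -0.009, 0, 1, 0, -0.0016, -0.012, 0, 1, 0, -0.002, -0.015, 0, 1, 0, -0.0024, -0.018, 0, 1, 0, -0.0028, -0.021, 0, 1, 0, -0.0032, -0.024, 0, 1, 0, -0.0034, -0.027, 0, 1, 0, -0.0034, -0.03, 0, 1, 0, -0.0034, -0.033, 0]'

```text
time: 6.48
ee_pos: [0.6115, -0.0613, 0.0151]
orientation: [0.013, 0.709, -0.015, 0.705]
contact_force: [3.9, -0.4, -1.6]
finger_gap: 1.003
```

```bash
python3 look.py 4; python3 meas.py 4 172
```

```text
t 6.48 p [611.5 -61.3  15.1] F [ 3.94 -0.37 -1.62] gap 1.003 yaw of tool y 87.73 x [-0.007 -0.004 -1.   ] j [-0.09  0.67  0.18  1.81 -0.18  0.68  1.72]
top tray dock x [105.9 211.3] y [-76.6 -32.1]
  at x -40 y range [-75.7 -32.5]
  at x 0 y range [-76.2 -40.4]
  at x 40 y range [-75.6 -44.8]
  at y -60 x range [106.  208.5]
  at y -30 x range [107.6 161.2]
  guide -1 -30 [-89.1 -79.6]  guide -1 10 [-87.6 -77.9]  guide -1 60 [-88.9 -79.1]  guide -1 100 [-87.4 -78. ]
side tray dock x [109.4 238.8] y [-76.2  77.3]
  at x -40 y range [-75.8  76.9]
  at x 0 y range [-75.2  75.7]
  at x 40 y range [-75.3  74.8]
  at y -60 x range [109.  245.1]
  at y -30 x range [110.8 228.3]
  at y 0 x range [109.9 227.6]
  at y 30 x range [109.5 223.8]
  at y 60 x range [111.  229.6]
  guide 1 -30 [77.9 89.6]  guide -1 -30 [-87.3 -76.6]  guide 1 10 [77.8 91.9]  guide -1 10 [-88.9 -75.7]  guide 1 60 [77. 95.]  guide -1 60 [-88.4 -75.8]  guide 1 100 [77.6 95.1]  guide -1 100 [-89.2 -74.4]
```

View pics/s4.png

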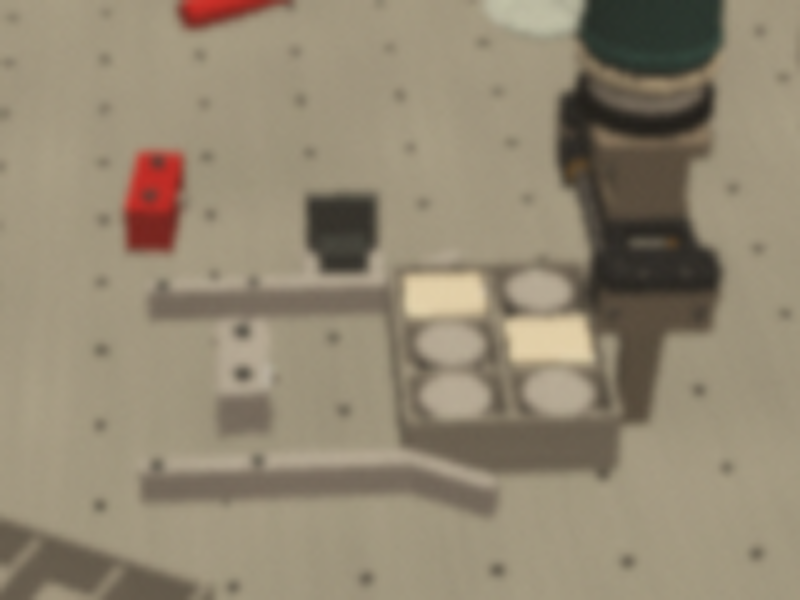

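Request:
move_arm --series '[1, 0, 0, -0.002, 0, 1, 0, 0, -0.004, 0, 1, 0, 0, -0.006, 0, 1, 0, 0, -0.008, 0, 1, 0, 0, -0.0105, 0, 1, 0, 0, -0.013, 0, 1, 0, 0, -0.0155, 0, 1, 0, 0, -0.018, 0, 1, 0, 0, -0.0205, 0, 1, 0, 0, -0.023, 0, 1, 0, 0, -0.0255, 0, 1, 0, 0, -0.028, 0]'

```text
time: 7.58
ee_pos: [0.5824, -0.0601, 0.0151]
orientation: [0.013, 0.71, -0.015, 0.704]
contact_force: [3.4, -0.0, -3.1]
finger_gap: 1.002
```

```bash
python3 look.py 5; python3 meas.py 5 142
```

```text
t 7.58 p [582.4 -60.1  15.1] F [ 3.41 -0.03 -3.1 ] gap 1.002 yaw of tool y 87.73 x [-0.009 -0.003 -1.   ] j [-0.1   0.64  0.18  1.89 -0.17  0.64  1.72]
top tray dock x [ 77.5 183.2] y [-76.4 -32.9]
  at x -40 y range [-76.4 -33.8]
  at x 0 y range [-75.1 -39. ]
  at x 40 y range [-76.6 -43.5]
  at y -60 x range [ 78.2 180.2]
  at y -30 x range [ 77.1 120.1]
  guide -1 -30 [-89.1 -79.5]  guide -1 10 [-87.7 -77.8]  guide -1 60 [-88.6 -79. ]  guide -1 100 [-87.3 -77.6]
side tray dock x [ 79.9 209.1] y [-75.9  92.2]
  at x -40 y range [-76.8  90.5]
  at x 0 y range [-75.   78.5]
  at x 40 y range [-75.3  73.5]
  at y -60 x range [ 81.1 215.2]
  at y -30 x range [ 80.  198.8]
  at y 0 x range [ 81.4 198.5]
  at y 30 x range [ 82.9 189.2]
  at y 60 x range [ 81.4 185.9]
  guide 1 -30 [76.4 91.1]  guide -1 -30 [-87.5 -76.4]  guide 1 10 [78.2 91.9]  guide -1 10 [-87.  -74.4]  guide 1 60 [76.3 94.5]  guide -1 60 [-88.3 -74.5]  guide -1 100 [-87.9 -70.9]
```

Request:
move_arm --series '[1, 0, 0, -0.002, 0, 1, 0, 0, -0.004, 0, 1, 0, 0, -0.006, 0, 1, 0, 0, -0.0085, 0, 1, 0, 0, -0.011, 0, 1, 0, 0, -0.0135, 0, 1, 0, 0, -0.016, 0, 1, 0, 0, -0.0185, 0, 1, 0, 0, -0.021, 0, 1, 0, 0, -0.0235, 0, 1, 0, 0, -0.026, 0, 1, 0, 0, -0.028, 0]'

```text
time: 8.68
ee_pos: [0.5536, -0.059, 0.0154]
orientation: [0.013, 0.71, -0.015, 0.703]
contact_force: [3.6, -0.3, -2.7]
finger_gap: 1.003
```

```bash
python3 look.py 6; python3 meas.py 6 113
```

```text
t 8.68 p [553.6 -59.   15.4] F [ 3.61 -0.25 -2.73] gap 1.003 yaw of tool y 87.72 x [-0.01  -0.003 -1.   ] j [-0.1   0.6   0.18  1.96 -0.17  0.61  1.73]
top tray dock x [ 48.6 153.6] y [-76.1 -34.9]
  at x -40 y range [-74.8 -34.9]
  at x 0 y range [-76.3 -45.9]
  at x 40 y range [-74.7 -44.2]
  at y -60 x range [ 50.7 152.4]
  at y -30 x range [49.8 92.5]
  guide -1 -30 [-88.8 -79.7]  guide -1 10 [-87.8 -77.8]  guide -1 60 [-89.1 -79.2]  guide -1 100 [-87.3 -77.7]
side tray dock x [ 51.9 180.8] y [-75.3  90.4]
  at x -40 y range [-74.3  90.8]
  at x 0 y range [-75.8  74.1]
  at x 40 y range [-73.7  75.3]
  at y -60 x range [ 53.3 186.7]
  at y -30 x range [ 51.6 170.2]
  at y 0 x range [ 52.5 170.7]
  at y 30 x range [ 53.8 156.6]
  at y 60 x range [ 54.1 156.6]
  guide 1 -30 [79.3 91.4]  guide -1 -30 [-88.  -75.6]  guide 1 10 [77.8 92.1]  guide -1 10 [-88.4 -75.5]  guide 1 60 [72.7 90. ]  guide -1 60 [-88.5 -71.1]  guide -1 100 [-88.7 -71.6]
```

View pics/s6.png

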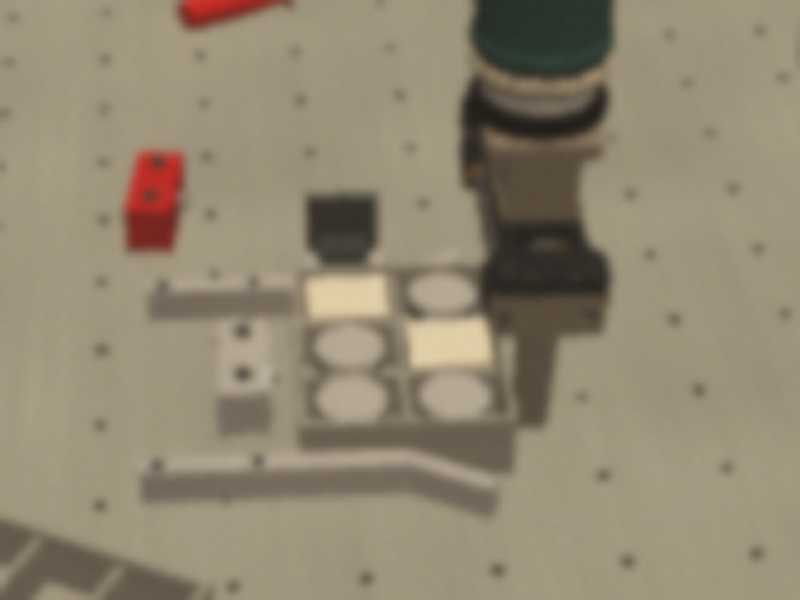

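Request:
move_arm --series '[1, 0, 0, -0.001, 0, 1, 0, 0, -0.002, 0, 1, 0, 0, -0.003, 0, 1, 0, 0, -0.004, 0, 1, 0, 0, -0.005, 0, 1, 0, 0, -0.006, 0, 1, 0, 0, -0.007, 0, 1, 0, 0, -0.008, 0, 1, 0, 0, -0.009, 0, 1, 0, 0, -0.01, 0, 1, 0, 0, -0.011, 0]'

```text
time: 9.7
ee_pos: [0.5421, -0.0585, 0.0156]
orientation: [0.013, 0.711, -0.015, 0.703]
contact_force: [3.9, -0.2, -2.5]
finger_gap: 1.002
```

Request:
move_arm --series '[1, 0, 0, -0.0006, 0, 1, 0, 0, -0.0012, 0, 1, 0, 0, -0.0018, 0, 1, 0, 0, -0.0024, 0, 1, 0, 0, -0.003, 0]'

```text
time: 10.12
ee_pos: [0.5391, -0.0584, 0.0156]
orientation: [0.013, 0.711, -0.015, 0.703]
contact_force: [3.8, -0.4, -3.7]
finger_gap: 1.0
```

```bash
python3 - <<'E'
from mv import *
show()
E
```

```text
t 10.12 p [539.1 -58.4  15.6] F [ 3.81 -0.44 -3.7 ] gap 1.0 yaw of tool y 87.72 x [-0.011 -0.003 -1.   ] j [-0.1   0.59  0.18  1.99 -0.17  0.59  1.73]
```

Request:
move_arm --series '[1, 0, 0, -0.0005, 0, 1, 0, 0, -0.001, 0, 1, 0, 0, -0.0015, 0, 1, 0, 0, -0.002, 0]'

```text
time: 10.45
ee_pos: [0.5383, -0.0582, 0.0158]
orientation: [0.013, 0.71, -0.015, 0.704]
contact_force: [7.7, 0.1, -4.2]
finger_gap: 0.999
```

Request:
move_arm --series '[1, 0, 0, -0.0005, 0, 1, 0, 0, -0.001, 0, 1, 0, 0, -0.0015, 0, 1, 0, 0, -0.002, 0]'

```text
time: 10.78
ee_pos: [0.5383, -0.0581, 0.0164]
orientation: [0.012, 0.708, -0.015, 0.706]
contact_force: [7.9, 0.2, -4.6]
finger_gap: 0.999
```

```bash
python3 look.py 7; python3 meas.py 7 95|grep -v guide
```

```text
t 10.78 p [538.3 -58.1  16.4] F [ 7.94  0.15 -4.59] gap 0.999 yaw of tool y 87.78 x [-0.004 -0.004 -1.   ] j [-0.1   0.58  0.18  2.   -0.17  0.58  1.73]
top tray dock x [ 34.9 138.1] y [-76.1  94. ]
  at x -40 y range [-75.5 -35.7]
  at x 0 y range [-74.1  94.2]
  at x 40 y range [-75.3 -45. ]
  at y -60 x range [ 35.7 134.4]
  at y -30 x range [34.8 76.6]
side tray dock x [ 23.6 162.5] y [-76.   91.6]
  at x -40 y range [-75.   77.2]
  at x 0 y range [-75.2  92.5]
  at x 40 y range [-76.4  77.6]
  at y -60 x range [ 37.2 169.5]
  at y -30 x range [ 23.1 153.9]
  at y 0 x range [ 38.3 153.1]
  at y 30 x range [ 34.4 141.8]
  at y 60 x range [ 36.7 141.9]
```

View pics/s7.png

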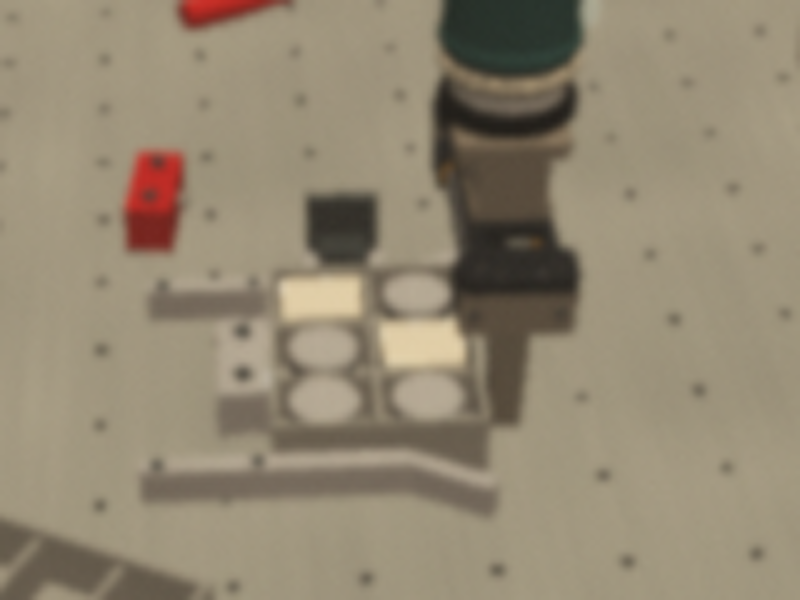

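Request:
move_arm --series '[1, 0, 0, -0.001, 0, 1, 0, 0, -0.002, 0, 1, 0, 0, -0.003, 0, 1, 0, 0, -0.0035, 0, 1, 0, 0, -0.0035, 0]'

```text
time: 11.3
ee_pos: [0.5383, -0.058, 0.0174]
orientation: [0.012, 0.706, -0.015, 0.708]
contact_force: [10.3, -0.0, -5.4]
finger_gap: 0.999
```

```bash
python3 - <<'E'
from mv import *
show(); print(get_obs()["torque"].round(2)); dw([30,-1,0]); dw([0,0,10])
E
```

```text
t 11.3 p [538.3 -58.   17.4] F [ 1.032e+01 -1.000e-02 -5.350e+00] gap 0.999 yaw of tool y 87.83 x [ 0.003 -0.004 -1.   ] j [-0.1   0.58  0.18  2.   -0.17  0.57  1.73]
[ 0.11 -2.34  0.18]
shift [0.0001 0.0001 0.03  ]
shift [-0.01 -0.    0.  ]
```

Request:
move_arm --series '[1, 0, 0, 0.002, 0, 1, 0, 0, 0.006, 0, 1, 0, 0, 0.012, 0, 1, 0, 0, 0.02, 0, 1, 0, 0, 0.03, 0, 1, -0.01, 0, 0.03, 0, 1, -0.035, 0, 0.03, 0, 1, -0.06, 0, 0.03, 0, 1, -0.09, 0, 0.03, 0, 1, -0.11, 0, 0.03, 0, 1, -0.12, 0, 0.03, 0, 1, -0.12, 0, 0.03, 0]' --newtons 30

```text
time: 12.3
ee_pos: [0.5695, -0.0587, 0.1402]
orientation: [0.012, 0.704, -0.015, 0.71]
contact_force: [0.5, -0.5, -0.0]
finger_gap: 1.004
```

```bash
python3 look.py 8; python3 meas.py 8 93|grep -v guide; python3 - <<'E'
from mv import *
to([460.5,118,130])
E
```

```text
t 12.3 p [569.5 -58.7 140.2] F [ 0.49 -0.52 -0.02] gap 1.004 yaw of tool y 87.82 x [ 0.008 -0.004 -1.   ] j [-0.14  0.42  0.23  1.88 -0.12  0.84  1.68]
top tray dock x [ 35.4 152.6] y [-76.  -42.1]
  at x -40 y range [-75.7 -42.1]
  at x 0 y range [-74.2  77.1]
  at x 40 y range [-75.7 -50.7]
  at y -60 x range [ 35.9 152.4]
side tray dock x [ 23.7 155.8] y [-76.  92.]
  at x -40 y range [-75.5  75.5]
  at x 0 y range [-75.4  94.2]
  at x 40 y range [-75.2  75.8]
  at y -60 x range [ 36.9 155.4]
  at y -30 x range [ 25.6 156.1]
  at y 0 x range [ 27.6 155.7]
  at y 30 x range [ 24.1 156.1]
  at y 60 x range [ 36.8 155.9]
shift [ 0.0061  0.1724 -0.1136]
```

View pics/s8.png

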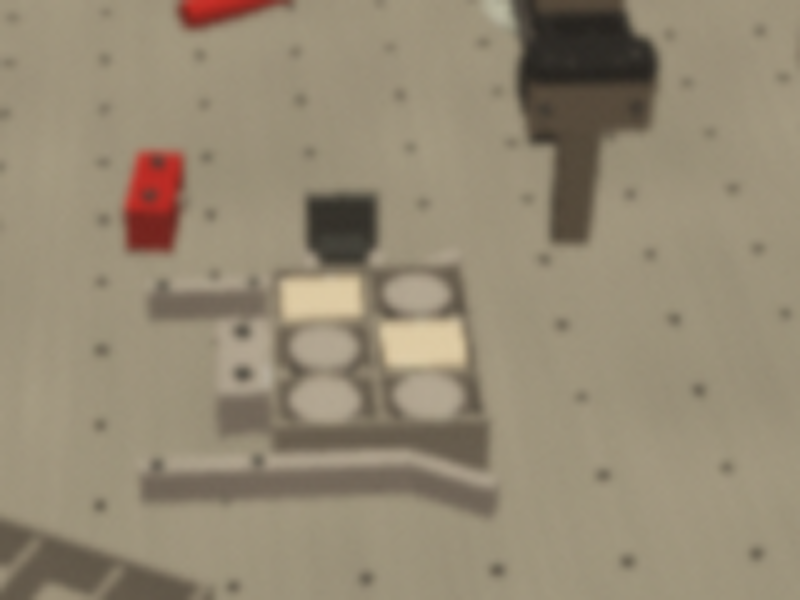

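Request:
move_arm --series '[-1, 0, 0.015, -0.01, 0, -1, 0, 0.035, -0.023, 0, -1, 0, 0.055, -0.036, 0, -1, 0, 0.075, -0.05, 0, -1, 0, 0.1, -0.066, 0, -1, 0, 0.12, -0.08, 0, -1, 0, 0.14, -0.093, 0, -1, 0, 0.155, -0.103, 0, -1, 0, 0.168, -0.111, 0, -1, 0, 0.172, -0.1136, 0, -1, 0, 0.172, -0.1136, 0, -1, 0, 0.172, -0.1136, 0]' --newtons 40

```text
time: 13.4
ee_pos: [0.4603, 0.117, 0.1353]
orientation: [0.012, 0.707, -0.015, 0.707]
contact_force: [-1.0, -0.7, 0.4]
finger_gap: 0.152
```

```bash
python3 - <<'E'
from mv import *
show(); to([460.5,116,42])
p,d=camera("side"); cv2.imwrite(f"pics/s9.png",cv2.resize(p[90:270,160:400,::-1],(800,600),interpolation=cv2.INTER_CUBIC))
E
```

```text
t 13.4 p [460.3 117.  135.3] F [-0.96 -0.67  0.39] gap 0.152 yaw of tool y 87.82 x [ 0.001 -0.005 -1.   ] j [-0.46  0.28  0.16  2.1  -0.06  0.76  1.27]
shift [ 0.0933 -0.0005  0.0001]
```

View pics/s9.png

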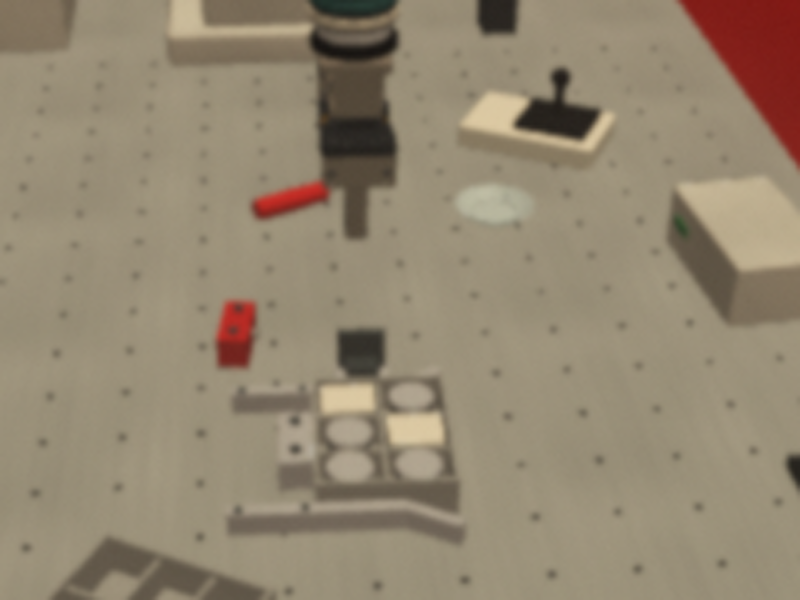

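Request:
move_arm --series '[-1, 0.01, 0, 0, 0, -1, 0.025, 0, 0, 0, -1, 0.04, 0, 0, 0, -1, 0.055, 0, 0, 0, -1, 0.07, 0, 0, 0, -1, 0.08, 0, 0, 0, -1, 0.087, 0, 0, 0, -1, 0.09, 0, 0, 0, -1, 0.09, 0, 0, 0, -1, 0.09, 0, 0, 0]'

```text
time: 14.28
ee_pos: [0.4611, 0.1161, 0.0458]
orientation: [0.012, 0.706, -0.016, 0.708]
contact_force: [0.7, -0.2, 0.1]
finger_gap: 0.008
```

Request:
move_arm --series '[-1, 0, -0.004, 0, 0, -1, 0, -0.008, 0, 0, -1, 0, -0.012, 0, 0, -1, 0, -0.016, 0, 0, -1, 0, -0.02, 0, 0, -1, 0, -0.023, 0, 0, -1, 0, -0.026, 0, 0, -1, 0, -0.028, 0, 0, -1, 0, -0.029, 0, 0, -1, 0, -0.03, 0, 0]'

```text
time: 15.12
ee_pos: [0.46, 0.086, 0.0459]
orientation: [0.012, 0.706, -0.016, 0.708]
contact_force: [0.7, -0.5, 0.6]
finger_gap: 0.004
```

```bash
python3 look.py 10;python3 - <<'E'
from mv import *
p,d=camera("side"); cv2.imwrite(f"pics/s10b.png",cv2.resize(p[130:240,210:360,::-1],(800,587),interpolation=cv2.INTER_CUBIC))
E
```

```text
t 15.12 p [460.   86.   45.9] F [ 0.66 -0.45  0.61] gap 0.004 yaw of tool y 87.74 x [ 0.002 -0.005 -1.   ] j [-0.38  0.43  0.14  2.16 -0.1   0.55  1.37]
```

View pics/s10b.png

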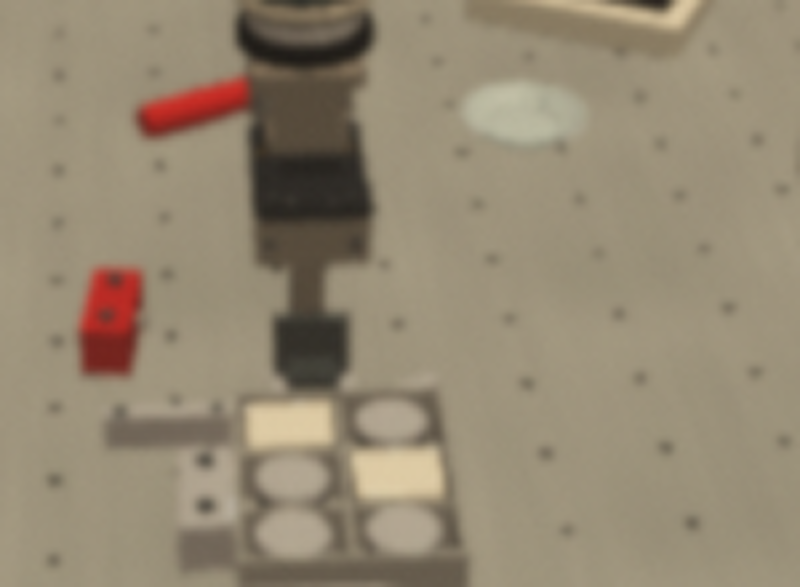

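Request:
move_arm --series '[-1, 0, -0.001, 0, 0, -1, 0, -0.002, 0, 0, -1, 0, -0.003, 0, 0, -1, 0, -0.004, 0, 0, -1, 0, -0.005, 0, 0, -1, 0, -0.006, 0, 0, -1, 0, -0.007, 0, 0, -1, 0, -0.008, 0, 0]'

```text
time: 15.93
ee_pos: [0.4597, 0.078, 0.0459]
orientation: [0.012, 0.706, -0.016, 0.708]
contact_force: [0.6, 0.1, -0.0]
finger_gap: 0.005
```

Request:
move_arm --series '[-1, 0, -0.001, 0, 0, -1, 0, -0.002, 0, 0, -1, 0, -0.003, 0, 0, -1, 0, -0.004, 0, 0]'

```text
time: 16.27
ee_pos: [0.4595, 0.0745, 0.046]
orientation: [0.012, 0.706, -0.015, 0.708]
contact_force: [-0.3, 2.0, -0.1]
finger_gap: 0.002
```

Request:
move_arm --series '[-1, 0, -0.001, 0, 0, -1, 0, -0.002, 0, 0, -1, 0, -0.003, 0, 0, -1, 0, -0.004, 0, 0]'

```text
time: 16.6
ee_pos: [0.4594, 0.0705, 0.046]
orientation: [0.012, 0.706, -0.015, 0.708]
contact_force: [0.8, 1.2, -0.6]
finger_gap: 0.005
```

Request:
move_arm --series '[-1, 0, -0.001, 0, 0, -1, 0, -0.002, 0, 0, -1, 0, -0.003, 0, 0]'

```text
time: 16.85
ee_pos: [0.4593, 0.0674, 0.046]
orientation: [0.012, 0.706, -0.015, 0.708]
contact_force: [-0.2, 2.7, -0.9]
finger_gap: 0.005
```

Request:
move_arm --series '[-1, 0, -0.0005, 0, 0, -1, 0, -0.001, 0, 0, -1, 0, -0.0015, 0, 0, -1, 0, -0.002, 0, 0]'

```text
time: 17.18
ee_pos: [0.4592, 0.0653, 0.046]
orientation: [0.012, 0.706, -0.015, 0.708]
contact_force: [-0.1, 1.8, -0.3]
finger_gap: 0.006
```

Request:
move_arm --series '[-1, 0, -0.0005, 0, 0, -1, 0, -0.001, 0, 0, -1, 0, -0.0015, 0, 0, -1, 0, -0.002, 0, 0]'

```text
time: 17.52
ee_pos: [0.4591, 0.0634, 0.046]
orientation: [0.012, 0.706, -0.015, 0.708]
contact_force: [1.1, 3.2, -0.8]
finger_gap: 0.002
```

Request:
move_arm --series '[-1, 0, -0.0005, 0, 0, -1, 0, -0.001, 0, 0, -1, 0, -0.0015, 0, 0]'

```text
time: 17.77
ee_pos: [0.4591, 0.0632, 0.046]
orientation: [0.012, 0.706, -0.014, 0.708]
contact_force: [-0.4, 6.7, -1.3]
finger_gap: 0.001
```

Request:
move_arm --series '[-1, 0, -0.0005, 0, 0, -1, 0, -0.001, 0, 0, -1, 0, -0.0015, 0, 0]'

```text
time: 18.02
ee_pos: [0.4591, 0.0628, 0.0461]
orientation: [0.013, 0.706, -0.014, 0.708]
contact_force: [-0.1, 7.1, -1.1]
finger_gap: 0.006
```

```bash
python3 look.py 11; python3 meas.py 11 95|grep -v guide
```

```text
t 18.02 p [459.1  62.8  46.1] F [-0.08  7.15 -1.07] gap 0.006 yaw of tool y 87.88 x [ 0.003 -0.002 -1.   ] j [-0.33  0.43  0.14  2.18 -0.11  0.54  1.42]
top tray dock x [ 27.5 153.5] y [-75.9  74.9]
  at x -40 y range [-75.4  70.4]
  at x 0 y range [-76.8  75.7]
  at x 40 y range [-75.4  71.6]
  at y -60 x range [ 35.8 152.3]
  at y -30 x range [ 32.3 153.8]
  at y 0 x range [ 36.1 152.6]
  at y 30 x range [ 24.1 153.1]
  at y 60 x range [ 36.6 153.5]
side tray dock x [ 36.7 155.9] y [-75.5  90.7]
  at x -40 y range [-75.2  75.9]
  at x 0 y range [-75.5  93. ]
  at x 40 y range [-74.9  73.7]
  at y -60 x range [ 36.9 156. ]
  at y -30 x range [ 34.8 156. ]
  at y 0 x range [ 38.2 155.8]
  at y 30 x range [ 36.9 155.9]
  at y 60 x range [ 36.8 156. ]
```

View pics/s11.png

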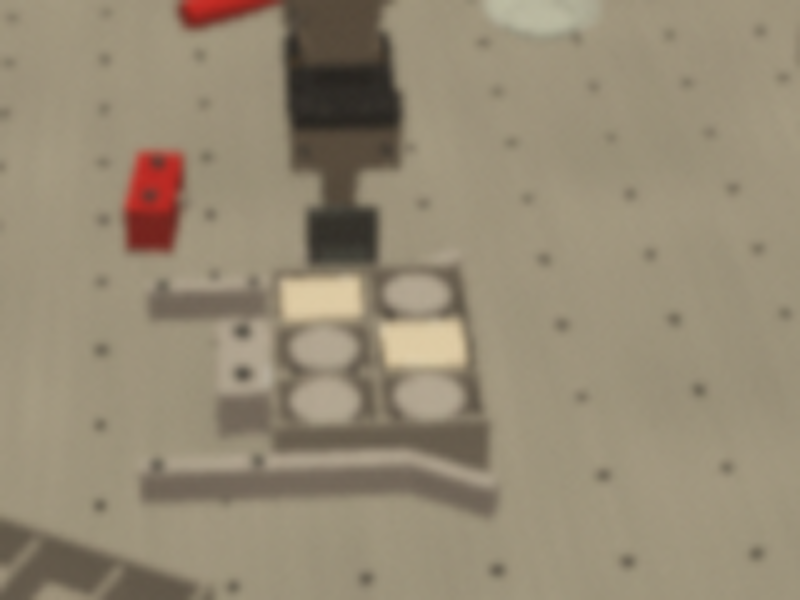

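Request:
move_arm --series '[-1, 0, -0.0006, 0, 0, -1, 0, -0.0012, 0, 0, -1, 0, -0.0018, 0, 0, -1, 0, -0.0024, 0, 0, -1, 0, -0.003, 0, 0]'

```text
time: 18.53
ee_pos: [0.459, 0.0616, 0.0461]
orientation: [0.013, 0.706, -0.013, 0.708]
contact_force: [0.5, 10.7, -1.4]
finger_gap: 0.003
```

Request:
move_arm --series '[-1, 0, -0.0006, 0, 0, -1, 0, -0.0012, 0, 0, -1, 0, -0.0018, 0, 0, -1, 0, -0.0024, 0, 0]'

```text
time: 18.87
ee_pos: [0.4591, 0.0616, 0.0462]
orientation: [0.013, 0.706, -0.011, 0.708]
contact_force: [-1.2, 13.3, -2.7]
finger_gap: 0.007
```

Request:
move_arm --series '[-1, 0, 0.002, 0, 0, -1, 0, 0.006, 0, 0, -1, 0, 0.014, 0, 0, -1, 0, 0.025, 0, 0, -1, 0, 0.04, 0, 0, -1, -0.01, 0.05, 0, 0, -1, -0.04, 0.06, 0, 0, -1, -0.07, 0.08, 0, 0, -1, -0.1, 0.11, 0, 0, -1, -0.12, 0.14, 0, 0, -1, -0.13, 0.16, 0, 0, -1, -0.13, 0.16, 0, 0]'

```text
time: 19.87
ee_pos: [0.465, 0.2275, 0.1796]
orientation: [0.013, 0.704, -0.007, 0.71]
contact_force: [0.3, 1.4, 0.9]
finger_gap: 0.005
```

```bash
python3 look.py 12; python3 meas.py 12 95; python3 - <<'E'
from h import *
P=unproj("top",np.load("top12.npz")["d"])
q=P[(abs(P[...,0]-0.455)<.05)&(abs(P[...,1]-.045)<.03)&(P[...,2]>0.055)&(P[...,2]<.075)]*1000
print("tab",len(q),q.mean(0).round(1))
E
```

```text
t 19.87 p [465.  227.5 179.6] F [0.3  1.41 0.94] gap 0.005 yaw of tool y 88.41 x [ 0.009  0.008 -1.   ] j [-0.63  0.28  0.13  1.97 -0.05  0.88  1.07]
top tray dock x [ 28.9 153.6] y [-76.9  93.4]
  at x -40 y range [-75.2  70.9]
  at x 0 y range [-77.   94.4]
  at x 40 y range [-75.4  71.7]
  at y -60 x range [ 35.8 152.1]
  at y -30 x range [ 33.2 154.3]
  at y 0 x range [ 24.  152.6]
  at y 30 x range [ 29.4 153.8]
  at y 60 x range [ 36.5 152.6]
  guide 1 -30 [77.5 89.3]  guide -1 -30 [-89.3 -79.3]  guide 1 10 [78.5 88.4]  guide -1 10 [-87.6 -77.8]  guide 1 60 [77.8 93.8]  guide -1 60 [-88.8 -78.9]  guide 1 100 [68.3 92.5]  guide -1 100 [-87.6 -79.8]
side tray dock x [ 26.4 155.7] y [-76.8  92. ]
  at x -40 y range [-76.  73.]
  at x 0 y range [-77.1  92.8]
  at x 40 y range [-76.3  71.7]
  at y -60 x range [ 36.8 155.2]
  at y -30 x range [ 26.4 156. ]
  at y 0 x range [ 38.2 155.5]
  at y 30 x range [ 37.2 155.6]
  at y 60 x range [ 36.8 155.6]
  guide 1 -30 [79.7 92.9]  guide -1 -30 [-87.9 -76.6]  guide 1 10 [77.7 93. ]  guide -1 10 [-88.3 -74.2]  guide -1 60 [-89.3 -72.7]  guide 1 100 [69.3 73.1]  guide -1 100 [-88.9 -72.9]
tab 40 [459.8  41.7  62.2]
```

View pics/s12.png

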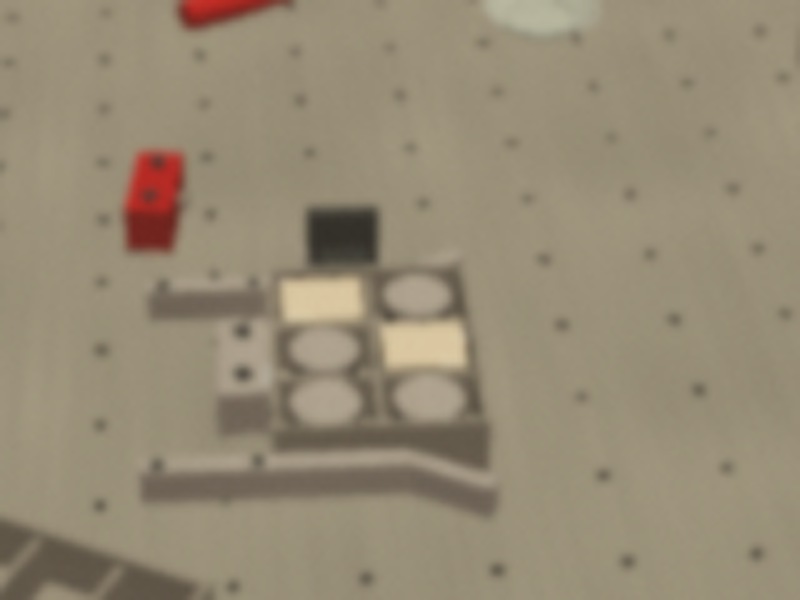

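View pics/t12.png

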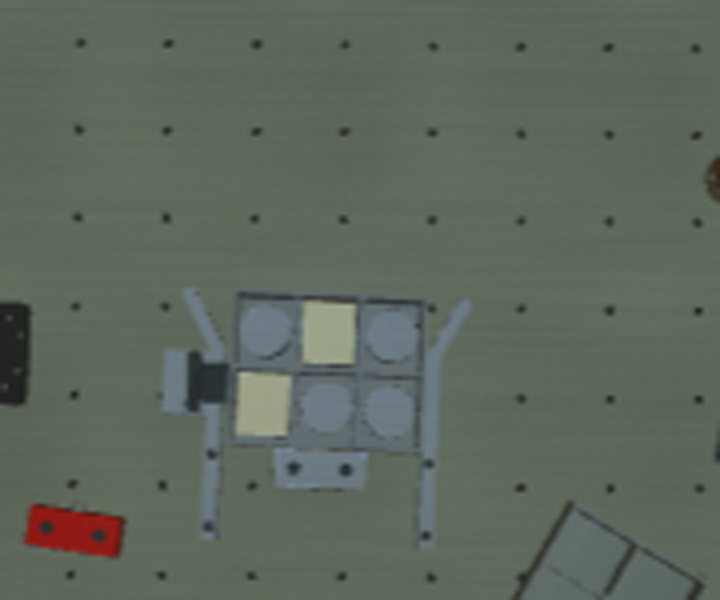

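```bash
python3 - <<'E'
from plant import *
print(finish_job())
E
```

```text
the job is handed in; nothing more can be done
None
```

The tray is dragged home onto the end stop and clamped against the right guide. I handed the job in at about 20 s of robot time.

**Drag:** I used both open fingertips low behind the far wall rather than one, so the tray would stay square. It followed the dock line at about 3 to 4 N. At the end stop it stopped dead and did not move when I pressed up to 10 N.

**Clamp:** I pushed the tab with the closed fingers. It took about 2 N until it met the tray and about 7 to 11 N while the tray slid across. Then it held still at 13 N, and I backed off and raised the arm clear.

**Last checks, from camera depth (good to about 2 mm):**
- The tray's near wall is flush with the stop block, at dock x of about 36 mm, and did not shift during clamping.
- The tray's centre is about 2.2 mm towards the right guide, roughly the full play.
- The tab moved about 14.7 mm, which puts the clamp at about 0.015.
- The gripper is clear of everything, and I saw nothing else moved near the dock. I did not compare the other bench items one by one at the end.

**Not confirmed directly:**
- I never saw the pin itself. That it is pushed in rests on the firm stop and on the tray sitting flush with the block.
- The edge-matching fit on the colour pictures disagreed with the depth measurements, so I went by depth.

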